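Set and lock the stage gas valve

TASK

Two flow valves for the microscope's gas supply stand on the steel bench, one large and one small. On the large one, turn the black bar knob clockwise until its pointer stands at the single broad mark of the dial, then swing the lever (with the upright post) of the steel lock ring below the knob clockwise (seen from above) until it is tight against its stop. Do not touch the small valve.

Things in the scene. Friction and masses are not known exactly. Their poses are not given: they have to be found in the camera images.
- main_valve: LARGE valve, fixed: white housing 150 x 150 x 58 mm high, round dial plate (top 62 mm) with fine ticks and ONE broad black mark at -30 deg. Origin: on the bench, under the upright axis of knob and ring. All angles: about z (up), counterclockwise from its x axis, which points to its two brass stubs. Heights are above the bench. Knob bar and ring post can be pinched from above at 110 mm.
- set_knob (a joint): Black knob of the large valve, rad, grows clockwise from above, 0 to 2.4. Its pointer (thin, white line, 52 mm long) is at angle 60 deg minus this value: on the broad mark at 1.571. Grip bar in line with the pointer, on the axis: 44 mm long, 14 thick, 85 to 127 mm high, on a disc 48 mm across. Turns with 0.06 N m, stays where left.
- lock_ring (a joint): Steel lock ring under the knob, rad, grows clockwise from above: 0 loose, 1.05 tight at a hard stop. Its flat lever ends in an upright round black post 14 mm across, 90 mm from the axis, free from 73 to 126 mm high, at angle 120 deg minus this value; carry or push the post round that arc. Takes 0.22 N m (2.5 N at the post), stays where left.
- pilot_valve: SMALL valve, a bystander of the same shape and colours, not to be touched: housing 99 x 99 x 42 mm high, 91 mm to the top of its knob, its own lever post 59 mm from its axis. Fixed; origin on the bench under its axis.

How it is judged:
On the way, in this order (a step that is already met when the one before it is completed fails the run):
1. the large valve's knob is turned to the broad mark while its lock ring is still loose (value of joint set_knob between 1.381 and 1.761 rad and value of joint lock_ring below 0.6 rad), for 0.2 s.
2. the lock ring is turned tight with the knob still at the mark (value of joint lock_ring above 0.87 rad and value of joint set_knob between 1.381 and 1.761 rad), for 0.2 s.
At the end, for the whole second after the job is handed in: The large valve's pointer stands within 0.19 rad (11 degrees) of the broad mark, its lock ring is within 0.18 rad (10 degrees) of its tight stop, and both are at rest (all of step 2 and velocity of joint set_knob between -0.05 and 0.05 rad/s and velocity of joint lock_ring between -0.05 and 0.05 rad/s); the robot touches nothing.
It fails at once if the small valve is touched with more than 2 N (contact force between pilot_valve and anything else above 2 N).
It fails at once if the lock ring is tight while the knob is off the mark (value of joint lock_ring above 0.87 rad and (value of joint set_knob below 1.381 rad or value of joint set_knob above 1.761 rad)).
It also fails if it takes over 48 s, if anything falls off the work surface, if the arm or the gripper's body presses on something with over 40 N, if the wrist force passes 120 N, or if a joint passes its speed limit or range.

ROBOT

A 7-joint arm with a two-finger parallel gripper is mounted at the origin on the work surface. World frame = base frame: x ahead of the robot, y to its left, z up, the work surface at z = 0. Lengths are in m, angles in rad, forces in N, time in s.
With the tool pointing down it reaches from about 0.4 to 0.85 m from the base axis. Payload 4.5 kg.
Tool frame: the origin (TCP) lies between the finger pads; the fingertips stand 14 mm ahead of it and the grasp point (between the pads) lies 5 mm behind it; x points along the fingers, y is the direction in which the jaws open and shut, and the axes are right-handed (so a half turn about x gives the same grasp; the last joint's range is limited). The gripper opens to 85 mm and grips with 20 to 120 N. Pads are 22 mm wide; open, the fingers measure 114 mm over their backs; the gripper's body (76 mm by 85 mm) begins 54 mm behind the grasp point. The pads swing forward as they close: fully open they stand 13 mm farther back than shut.
Start: joints at [-1.195, 0.689, -0.195, 1.565, 0.157, 0.902, -0.215], TCP at [0.209, 0.589, 0.245] pointing down, gripper open.
Joint ranges: [-3.01, 3.01], [-0.46, 2.08], [-1.47, 1.51], [0.13, 2.56], [-1, 4.14], [0.04, 2.09], [-2.66, 2.66]. Speed limits (rad/s): [2.57, 2.57, 3.14, 3.14, 3.14, 3.14, 3.14].

INTERFACE

Orientations are given as a unit quaternion [w, x, y, z].
In Python, from workcell import read_state, grab_frame, camera_model, finish_job, look_for gives the robot as it stands.
- The arm moves only by the tool carry_out, never from a script. Its arguments are lists of equal length, an entry for each row: "grip": the opening, from 0 (shut) to 1 (fully open); "delta_pos": the shift along the tool's x, y, z in cm, a list of three; "dr": the turn, a rotation vector about the tool's x, y, z in degrees, a list of three. A call has 1 to 20 rows; each row is the pose to reach, as a shift and turn from the pose commanded when the call began, along the tool's axes at that moment; what a row does not reach only later rows make up. A row lasts 1/10 s, in which the tool goes at most 50 mm and 8.59 degrees, less where a joint would pass 70% of its speed; a pose out of reach is approached as far as the arm can. A call with a gripper value outside its range is refused whole. The fingers move at their own pace and stop on an object; the grip force is fixed at half the most. Time passes only in rows, so rows that repeat a pose let the fingers close. It gives the time, the measured TCP pose, the force and the opening at its end, in the units of the state.
- read_state(): the state, without advancing time (a new reading comes with each control period).
- grab_frame(name): name is "scene" or "top"; returns (picture, depth): 420x560x3 uint8, red, green, blue; 420x560 float32, m along the optical axis (not along the pixel's ray), 0 where there is no reading.
- camera_model(name): a dict with "fx", "fy", "cx", "cy" (pixels), "rvec" (rotation vector, rad) and "tvec" (3), from world to camera coordinates, as OpenCV has them. Camera axes: x right, y down, z forward; pixel columns grow to the right and rows downward; lengths in m; the calibration is good to about 2 mm. A picture is of the moment at which its call begins. camera_model takes no time and is no camera call.
- finish_job(): hands the job in, once; it reports no verdict.
Trained networks look in the newest picture that a camera, given by its name, has taken for a name from the list of things; names that differ only in an ending like _2 or _b are one class to them, and where a whole thing is asked for, a point or a joint stands for the part that bears it (a point fixed in the world has none). Each returns a list of dicts, best first, with "conf" (0 to 1); they miss things now and then, are a little off and sometimes report something else, mostly with a low value. They report only what shows in the picture. A call takes as long as a camera call.
- look_for(label, camera): "xyz" ([x, y, z] in m, in world coordinates, good to about 4 mm: the middle of the surface that is visible of it).
The state is a dict: "time_s": time; "joint_positions": joint angles; "qd": joint speeds; "effort": joint torques, N m; "ee_pos": TCP position; "tool_rot": TCP orientation; "wrist_force": force on the tool from outside, world axes, zero at the start; "moment": the same for the moment, N m; "grip_width": finger opening in m.
Only numpy, scipy, OpenCV 4.12 (cv2) and the standard library are available. Lean on these libraries where they do the work, as an engineer would, in place of code of your own. Each camera call takes 0.05 s, during which the arm holds its last target.

## Working session

There is one attempt and no reset: what is moved stays moved. The work goes in short steps, Python scripts to look and compute and a tool call to move; the robot and the scene stay as the last step left them, time stands still between calls to the robot, and variables do not carry over. Pictures are saved under pics/ and viewed, and the job is handed in when it is done.

Besides the shell and the picture viewer there is one more tool, called after "Request:" in YAML: its name, and indented under it one key for each argument. carry_out: Moves the arm, as the interface text tells. Its arguments: {"type":"object","properties":{"grip":{"type":"array","items":{"type":"number"}},"delta_pos":{"type":"array","items":{"type":"array","items":{"type":"number"}}},"dr":{"type":"array","items":{"type":"array","items":{"type":"number"}}}},"required":["grip","delta_pos","dr"]}

```bash
mkdir -p pics; cat > h.py <<'E'
import numpy as np, cv2
from scipy.spatial.transform import Rotation as R
from workcell import *
def cam(n):
    c=camera_model(n); K=np.array([[c['fx'],0,c['cx']],[0,c['fy'],c['cy']],[0,0,1]]); Rm=cv2.Rodrigues(np.array(c['rvec'],float))[0]; t=np.array(c['tvec'],float).ravel()
    return K,Rm,t
def cloud(n,d):
    K,Rm,t=cam(n); v,u=np.indices(d.shape); 
    p=np.stack([(u-K[0,2])/K[0,0]*d,(v-K[1,2])/K[1,1]*d,d],-1)
    return (p-t)@Rm
E
python3 - <<'E'
from h import *
s=read_state(); print(s)
for n in ['top','scene']:
    im,d=grab_frame(n); np.savez(''+n+'.npz',im=im,d=d)
    cv2.imwrite('pics/%s0.png'%n,im[:,:,::-1])
    for l in ['main_valve','set_knob','lock_ring','pilot_valve']:
        print(n,l,look_for(l,n))
E
```

```text
{'time_s': 0.0, 'joint_positions': array([-1.19520762,  0.68998067, -0.19448418,  1.56637872,  0.15729135,
        0.90248347, -0.21506693]), 'qd': array([ 0.00116853,  0.00131021,  0.00085382,  0.00049942,  0.00157398,
       -0.00206742, -0.00166871]), 'effort': array([-1.67666099e-04, -5.39596260e+01, -1.26659241e+00, -1.58549774e+01,
        9.05181456e-03,  9.30634938e-03,  4.77196480e-06]), 'ee_pos': array([0.20932949, 0.5882274 , 0.24447609]), 'tool_rot': array([ 0.6967514 ,  0.11956532,  0.69687203, -0.12087595]), 'wrist_force': array([-0.08781838,  0.92380104, -0.27671582]), 'moment': array([ 0.01029874, -0.03329452,  0.03080661]), 'grip_width': 0.08520802854050238}
top main_valve [{'xyz': [0.576, 0.1631, 0.0586], 'conf': 0.66}]
top set_knob [{'xyz': [0.5772, 0.1642, 0.0842], 'conf': 0.61}]
top lock_ring [{'xyz': [0.5671, 0.187, 0.0773], 'conf': 0.71}, {'xyz': [0.5725, 0.1631, 0.0599], 'conf': 0.6}]
top pilot_valve [{'xyz': [0.5156, -0.1433, 0.0436], 'conf': 0.79}]
scene main_valve [{'xyz': [0.6006, 0.1619, 0.0633], 'conf': 0.62}]
scene set_knob [{'xyz': [0.5894, 0.1694, 0.0836], 'conf': 0.6}]
scene lock_ring []
scene pilot_valve [{'xyz': [0.5425, -0.1445, 0.0464], 'conf': 0.56}]
```

View pics/top0.png

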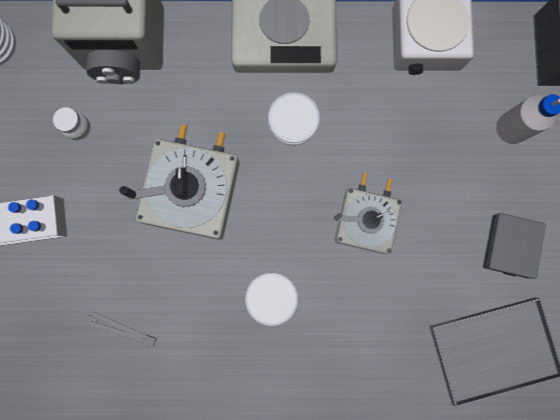

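View pics/scene0.png

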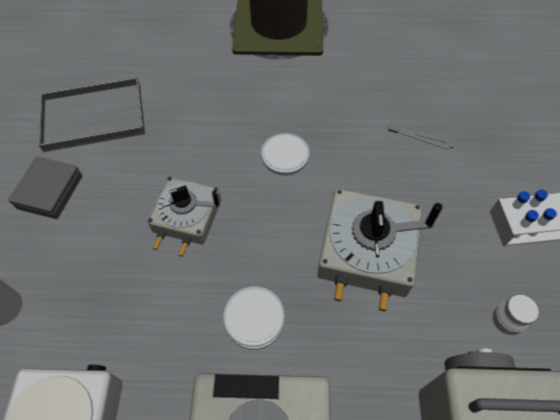

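```bash
python3 - <<'E'
from h import *
z=np.load('top.npz'); im,d=z['im'],z['d']; P=cloud('top',d)
z2=np.load('scene.npz'); P2=cloud('scene',z2['d'])
for nm,P_,d_ in (('top',P,d),('scene',P2,z2['d'])):
    m=(np.linalg.norm(P_[...,:2]-[.575,.163],axis=-1)<.13)&(d_>0)
    for lo,hi in ((.05,.06),(.06,.064),(.064,.08),(.08,.1),(.1,.14)):
        q=m&(P_[...,2]>lo)&(P_[...,2]<hi); print(nm,lo,q.sum(),P_[q].mean(0).round(4) if q.any() else '')
    # knob top
    q=m&(P_[...,2]>.118)&(P_[...,2]<.132)
    pts=P_[q][:,:2]; 
    from scipy.cluster.hierarchy import fcluster,linkage
    c=fcluster(linkage(pts),.012,'distance')
    for k in set(c):
        a=pts[c==k]
        if len(a)>5:
            print(nm,'cluster',len(a),a.mean(0).round(4),cv2.minAreaRect((a*1000).astype(np.float32)), np.median(P_[q][c==k][:,2]))
    # housing top rect
q=(np.linalg.norm(P[...,:2]-[.575,.163],axis=-1)<.13)&(P[...,2]>.05)&(P[...,2]<.068)
mm=q.astype(np.uint8); mm=cv2.morphologyEx(mm,cv2.MORPH_OPEN,np.ones((5,5)))
print(cv2.minAreaRect((P[mm>0][:,:2]*1000).astype(np.float32)))
crop=im[:, :, ::-1]
K,Rm,t=cam('top'); uv=K@(Rm@np.array([.575,.163,.1])+t); u,v=(uv[:2]/uv[2]).astype(int); print(u,v)
cv2.imwrite('pics/crop0.png',cv2.resize(crop[max(0,v-70):v+70,max(0,u-90):u+90],None,fx=4,fy=4,interpolation=cv2.INTER_CUBIC))
E
```

```text
top 0.05 2114 [0.5736 0.1644 0.0575]
top 0.06 3022 [0.5765 0.1676 0.0621]
top 0.064 1577 [0.5747 0.1781 0.0704]
top 0.08 437 [0.5795 0.1723 0.0864]
top 0.1 411 [0.5738 0.1902 0.123 ]
top cluster 69 [0.5642 0.2585] ((564.5616455078125, 259.1976623535156), (12.700386047363281, 13.282633781433105), 46.72561264038086) 0.12635348616198436
top cluster 255 [0.5778 0.1695] ((577.980712890625, 169.5731201171875), (43.74773406982422, 13.90495777130127), 2.044201612472534) 0.12701696545499339
scene 0.05 2921 [0.5954 0.1627 0.0569]
scene 0.06 2879 [0.5853 0.1649 0.0614]
scene 0.064 1034 [0.5823 0.1843 0.0727]
scene 0.08 545 [0.5857 0.1753 0.0855]
scene 0.1 507 [0.5787 0.191  0.1196]
scene cluster 75 [0.5659 0.2564] ((565.3975830078125, 256.5645446777344), (12.724015235900879, 12.533514022827148), 9.84476089477539) 0.12423045034861908
scene cluster 262 [0.5809 0.1677] ((579.2874755859375, 168.3509979248047), (44.271759033203125, 14.355761528015137), 0.35987138748168945) 0.12549141886987758
((578.4373779296875, 170.64694213867188), (150.93885803222656, 150.1863555908203), 78.07720947265625)
186 185
```

View pics/crop0.png

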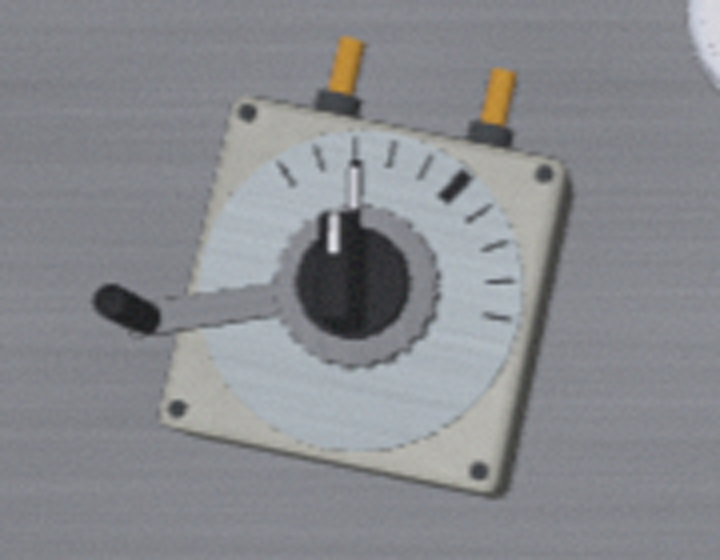

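The top view shows the large valve at about (186,185), with the stubs up (+x), the pointer nearly straight up and the broad mark up-right of it. The lever post is at left (127,192). The small valve is at (370,218), well clear. Knob axis is about (0.578, 0.169), valve yaw about -12°, knob about 0.80 rad and ring about 0.16 rad.

```bash
cat >> h.py <<'E'
def pose():
    s=read_state(); q=s['tool_rot']; return s['ee_pos'],R.from_quat(q,scalar_first=True),s
def Rdown(yaw):  # tool y axis (jaw) at world yaw deg
    a=np.radians(yaw); y=np.array([np.cos(a),np.sin(a),0]); x=np.array([0,0,-1.]); return R.from_matrix(np.stack([x,y,np.cross(x,y)],1))
def row(p,yaw):
    p0,r0,_=pose(); return (r0.inv().apply(np.array(p)-p0)*100).round(2).tolist(), np.degrees((r0.inv()*Rdown(yaw)).as_rotvec()).round(1).tolist()
E
python3 - <<'E'
from h import *
p,r,s=pose(); print(r.as_matrix().round(3)); M=r.as_matrix(); print('yaw',np.degrees(np.arctan2(M[1,1],M[0,1])))
for yaw in (91,-89): print(row([.5785,.169,.22],yaw),row([.5785,.169,.108],yaw))
E
```

```text
[[-0.     0.335  0.942]
 [ 0.     0.942 -0.335]
 [-1.     0.    -0.   ]]
yaw 70.41551774105925
([2.53, -27.19, 48.84], [-20.6, -0.0, -0.0]) ([13.73, -27.19, 48.84], [-20.6, -0.0, -0.0])
([2.53, -27.19, 48.84], [159.4, -0.0, 0.0]) ([13.73, -27.19, 48.84], [159.4, -0.0, 0.0])
```

Request:
carry_out:
  grip: [1,1,1,1,1,1,1,1,1,1,1,1,1,1,1,1,1,1,1,1]
  delta_pos:
    - [0,-2,3.6]
    - [0,-4,7.2]
    - [0.5,-6,10.8]
    - [0.5,-8,14.4]
    - [1,-10,18]
    - [1,-12,21.6]
    - [1,-14,25.1]
    - [1,-16,28.7]
    - [1,-18,32.3]
    - [1.5,-20,35.9]
    - [1.5,-22,39.5]
    - [2,-24,43.1]
    - [2,-25.5,45.8]
    - [2.5,-27.2,48.8]
    - [2.5,-27.2,48.8]
    - [2.5,-27.2,48.8]
    - [2.5,-27.2,48.8]
    - [2.5,-27.2,48.8]
    - [2.5,-27.2,48.8]
    - [2.5,-27.2,48.8]
  dr:
    - [0,0,0]
    - [-2,0,0]
    - [-4,0,0]
    - [-6,0,0]
    - [-8,0,0]
    - [-10,0,0]
    - [-12,0,0]
    - [-14,0,0]
    - [-16,0,0]
    - [-18,0,0]
    - [-20.6,0,0]
    - [-20.6,0,0]
    - [-20.6,0,0]
    - [-20.6,0,0]
    - [-20.6,0,0]
    - [-20.6,0,0]
    - [-20.6,0,0]
    - [-20.6,0,0]
    - [-20.6,0,0]
    - [-20.6,0,0]

```text
time_s: 2.5
ee_pos: [0.5777, 0.1698, 0.2205]
tool_rot: [0.707, -0.007, 0.707, 0.007]
wrist_force: [-0.4, 0.7, 0.6]
grip_width: 0.0853
```

```bash
python3 - <<'E'
from h import *
p,r,s=pose(); M=r.as_matrix(); print(p,'yaw',np.degrees(np.arctan2(M[1,1],M[0,1])),s['joint_positions'],s['time_s'])
print(row([.5785,.169,.108],91.5))
E
```

```text
[0.57774815 0.16978897 0.22047432] yaw 91.09110482490114 [-0.15889346  0.70233806 -0.35833938  1.65876084  0.30983801  0.83676154
  0.94128806] 2.5
([11.25, -0.08, 0.07], [-0.4, 0.0, -0.0])
```

Request:
carry_out:
  grip: [1,1,1,1,1,1,0,0,0,0,0,0,0,0,0,0]
  delta_pos:
    - [3,0,0]
    - [6,0,0]
    - [9,0,0]
    - [11.2,-0.1,0.1]
    - [11.2,-0.1,0.1]
    - [11.2,-0.1,0.1]
    - [11.2,-0.1,0.1]
    - [11.2,-0.1,0.1]
    - [11.2,-0.1,0.1]
    - [11.2,-0.1,0.1]
    - [11.2,-0.1,0.1]
    - [11.2,-0.1,0.1]
    - [11.2,-0.1,0.1]
    - [11.2,-0.1,0.1]
    - [11.2,-0.1,0.1]
    - [11.2,-0.1,0.1]
  dr:
    - [0,0,0]
    - [0,0,0]
    - [0,0,0]
    - [0,0,0]
    - [0,0,0]
    - [0,0,0]
    - [0,0,0]
    - [0,0,0]
    - [0,0,0]
    - [0,0,0]
    - [0,0,0]
    - [0,0,0]
    - [0,0,0]
    - [0,0,0]
    - [0,0,0]
    - [0,0,0]

```text
time_s: 4.1
ee_pos: [0.5792, 0.1697, 0.1089]
tool_rot: [0.707, -0.006, 0.707, 0.007]
wrist_force: [-2.4, 3.5, 5.3]
grip_width: 0.0132
```

Request:
carry_out:
  grip: [0,0,0,0,0,0,0,0,0,0,0,0,0]
  delta_pos:
    - [0,0,0]
    - [0,0,0]
    - [0,0,0]
    - [0,0,0]
    - [0,0,0]
    - [0,0,0]
    - [0,0,0]
    - [0,0,0]
    - [0,0,0]
    - [0,0,0]
    - [0,0,0]
    - [0,0,0]
    - [0,0,0]
  dr:
    - [4,0,0]
    - [8,0,0]
    - [12,0,0]
    - [16,0,0]
    - [20,0,0]
    - [25,0,0]
    - [30,0,0]
    - [35,0,0]
    - [40,0,0]
    - [43,0,0]
    - [43,0,0]
    - [43,0,0]
    - [43,0,0]

```text
time_s: 5.4
ee_pos: [0.5789, 0.1691, 0.1089]
tool_rot: [0.66, 0.253, 0.66, -0.253]
wrist_force: [-2.4, 2.9, 5.3]
grip_width: 0.0133
```

Request:
carry_out:
  grip: [0.6,0.6,0.6,0.6,0.6,0.6,0.6,0.6,0.6,0.6,0.6,0.6,0.6]
  delta_pos:
    - [0,0,0]
    - [0,0,0]
    - [0,0,0]
    - [0,0,0]
    - [0,0,0]
    - [-3,0,0]
    - [-6,0,0]
    - [-9,0,0]
    - [-11,0,0]
    - [-11,0,-5]
    - [-11,0,-10]
    - [-11,0,-14]
    - [-11,0,-14]
  dr:
    - [0,0,0]
    - [0,0,0]
    - [0,0,0]
    - [0,0,0]
    - [0,0,0]
    - [0,0,0]
    - [0,0,0]
    - [0,0,0]
    - [0,0,0]
    - [0,0,0]
    - [0,0,0]
    - [0,0,0]
    - [0,0,0]

```text
time_s: 6.7
ee_pos: [0.4695, 0.2674, 0.2184]
tool_rot: [0.66, 0.25, 0.663, -0.249]
wrist_force: [0.7, 0.6, 0.7]
grip_width: 0.0514
```

```bash
cat > look.py <<'E'
from h import *
import sys
tag=sys.argv[1]
im,d=grab_frame('top'); P=cloud('top',d)
m=(np.linalg.norm(P[...,:2]-[.5785,.169],axis=-1)<.13)&(d>0)&(P[...,2]>.118)&(P[...,2]<.132)
from scipy.cluster.hierarchy import fcluster,linkage
pts=P[m][:,:2]; c=fcluster(linkage(pts),.012,'distance')
for k in set(c):
    a=pts[c==k]
    if len(a)>5:
        print(len(a),a.mean(0).round(4),cv2.minAreaRect((a*1000).astype(np.float32)), np.median(P[m][c==k][:,2]))
cv2.imwrite('pics/%s.png'%tag,cv2.resize(im[110:260,90:280,::-1],None,fx=4,fy=4,interpolation=cv2.INTER_CUBIC))
p,r,s=pose(); M=r.as_matrix(); print(p,'yaw',np.degrees(np.arctan2(M[1,1],M[0,1])),s['joint_positions'].round(2),s['time_s'])
E
python3 look.py a1
```

```text
72 [0.5641 0.2583] ((564.1053466796875, 258.9430236816406), (13.108948707580566, 12.765983581542969), 3.40781569480896) 0.12606665522482163
255 [0.5778 0.1695] ((578.3802490234375, 170.47232055664062), (15.131885528564453, 43.946807861328125), 47.80412292480469) 0.1271042279420777
[0.47248554 0.2645612  0.21848618] yaw 48.39445349964013 [-0.53  0.61 -0.1   1.85  0.09  0.68  0.16] 6.75
```

View pics/a1.png

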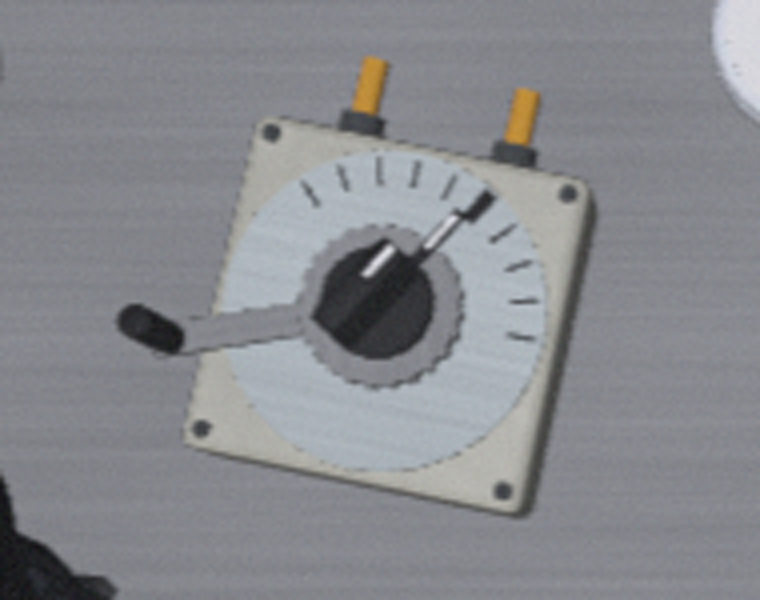

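```bash
python3 - <<'E'
from h import *
print(row([.565,.2577,.218],8.7),row([.565,.2577,.105],8.7))
E
```

```text
([0.04, 5.63, 7.37], [39.7, -0.1, 0.0]) ([11.34, 5.63, 7.39], [39.7, -0.1, 0.0])
```

Request:
carry_out:
  grip: [0.6,0.6,0.6,0.6,0.6,0.6,0.6,0.6]
  delta_pos:
    - [0,2,2.5]
    - [0,4,5]
    - [0,5.6,7.4]
    - [0,5.6,7.4]
    - [0,5.6,7.4]
    - [0,5.6,7.4]
    - [0,5.6,7.4]
    - [0,5.6,7.4]
  dr:
    - [8,0,0]
    - [16,0,0]
    - [24,0,0]
    - [32,0,0]
    - [39.7,0,0]
    - [39.7,0,0]
    - [39.7,0,0]
    - [39.7,0,0]

```text
time_s: 7.55
ee_pos: [0.5677, 0.2534, 0.2183]
tool_rot: [0.535, 0.462, 0.535, -0.462]
wrist_force: [-0.4, -0.1, 0.8]
grip_width: 0.0513
```

```bash
python3 - <<'E'
from h import *
p,r,s=pose(); M=r.as_matrix(); print(p,'yaw',np.degrees(np.arctan2(M[1,1],M[0,1])),s['joint_positions'].round(2))
print(row([.565,.2577,.105],8.7))
E
```

```text
[0.56769634 0.25335812 0.21831202] yaw 8.417736836697319 [-0.55  0.72  0.1   1.61 -0.09  0.82 -0.26]
([11.33, -0.2, -0.47], [-0.3, 0.0, -0.0])
```

Request:
carry_out:
  grip: [0.6,0.6,0.6,0.6,0.6,0,0,0,0,0,0,0,0]
  delta_pos:
    - [2,-0.2,-0.5]
    - [5,-0.2,-0.5]
    - [8,-0.2,-0.5]
    - [11.3,-0.2,-0.5]
    - [11.3,-0.2,-0.5]
    - [11.3,-0.2,-0.5]
    - [11.3,-0.2,-0.5]
    - [11.3,-0.2,-0.5]
    - [11.3,-0.2,-0.5]
    - [11.3,-0.2,-0.5]
    - [11.3,-0.2,-0.5]
    - [11.3,-0.2,-0.5]
    - [11.3,-0.2,-0.5]
  dr:
    - [0,0,0]
    - [0,0,0]
    - [0,0,0]
    - [0,0,0]
    - [0,0,0]
    - [0,0,0]
    - [0,0,0]
    - [0,0,0]
    - [0,0,0]
    - [0,0,0]
    - [0,0,0]
    - [0,0,0]
    - [0,0,0]

```text
time_s: 8.85
ee_pos: [0.5659, 0.2591, 0.1073]
tool_rot: [0.535, 0.463, 0.535, -0.461]
wrist_force: [-2.0, 0.3, 5.8]
grip_width: 0.0122
```

```bash
python3 - <<'E'
from h import *
p,r,s=pose(); M=r.as_matrix(); print(p,'yaw',np.degrees(np.arctan2(M[1,1],M[0,1])),s['joint_positions'].round(2))
c=np.array([.5786,.169]); v=p[:2]-c; print(np.hypot(*v),np.degrees(np.arctan2(v[1],v[0])))
for th in range(94,45,-4): 
    a=np.radians(th); print(th,row([c[0]+.09*np.cos(a),c[1]+.09*np.sin(a),p[2]],th-90))
th=48;a=np.radians(th); print(th,row([c[0]+.09*np.cos(a),c[1]+.09*np.sin(a),p[2]],th-90))
E
```

```text
[0.56585301 0.25905128 0.10732338] yaw 8.320492963605135 [-0.55  0.87  0.08  1.69 -0.11  0.58 -0.26]
0.09094899069722648 98.05683916911012
94 ([0.0, 0.64, 0.12], [4.3, -0.1, -0.2])
90 ([0.0, 1.26, 0.19], [8.3, -0.1, -0.2])
86 ([0.01, 1.88, 0.3], [12.3, -0.1, -0.2])
82 ([0.01, 2.49, 0.46], [16.3, -0.1, -0.2])
78 ([0.01, 3.08, 0.65], [20.3, -0.1, -0.2])
74 ([0.01, 3.66, 0.89], [24.3, -0.1, -0.2])
70 ([0.01, 4.23, 1.17], [28.3, -0.1, -0.2])
66 ([0.01, 4.77, 1.49], [32.3, -0.1, -0.2])
62 ([0.01, 5.29, 1.84], [36.3, -0.1, -0.1])
58 ([0.02, 5.78, 2.23], [40.3, -0.1, -0.1])
54 ([0.02, 6.25, 2.66], [44.3, -0.1, -0.1])
50 ([0.02, 6.68, 3.11], [48.3, -0.1, -0.1])
46 ([0.02, 7.08, 3.59], [52.3, -0.1, -0.1])
48 ([0.02, 6.88, 3.35], [50.3, -0.1, -0.1])
```

Request:
carry_out:
  grip: [0,0,0,0,0,0,0,0,0,0,0,0,0,0,0,0]
  delta_pos:
    - [0,0.64,0.1]
    - [0,1.26,0.18]
    - [0,1.88,0.3]
    - [0,2.49,0.45]
    - [0,3.08,0.65]
    - [0,3.66,0.88]
    - [0,4.23,1.16]
    - [0,4.77,1.48]
    - [0,5.29,1.83]
    - [0,5.78,2.22]
    - [0,6.25,2.65]
    - [0,6.68,3.1]
    - [0,6.9,3.34]
    - [0,6.95,3.4]
    - [0,6.95,3.4]
    - [0,6.95,3.4]
  dr:
    - [4,0,0]
    - [8,0,0]
    - [12,0,0]
    - [16,0,0]
    - [20,0,0]
    - [24,0,0]
    - [28,0,0]
    - [32,0,0]
    - [36,0,0]
    - [40,0,0]
    - [44,0,0]
    - [48,0,0]
    - [50,0,0]
    - [50.5,0,0]
    - [50.5,0,0]
    - [50.5,0,0]

```text
time_s: 10.45
ee_pos: [0.6386, 0.2367, 0.1074]
tool_rot: [0.286, 0.647, 0.288, -0.645]
wrist_force: [-2.1, 1.7, 6.9]
grip_width: 0.0127
```

```bash
python3 - <<'E'
from h import *
p,r,s=pose(); M=r.as_matrix(); print(p,'yaw',np.degrees(np.arctan2(M[1,1],M[0,1])),s['joint_positions'].round(2),s['wrist_force'],s['moment'])
c=np.array([.5786,.169]); v=p[:2]-c; print(np.hypot(*v),np.degrees(np.arctan2(v[1],v[0])))
E
```

```text
[0.63858405 0.23671103 0.1073797 ] yaw -42.09949861852482 [-0.58  0.95  0.32  1.5  -0.39  0.75 -0.83] [-2.09852581  1.74453966  6.9001678 ] [0.27018173 0.59701668 0.06968457]
0.09045921325306695 48.46281085149534
```

Request:
carry_out:
  grip: [0,0,0,0,0.5,0.5,0.5,0.5,0.5,0.5,0.5,0.5,0.5,0.5,0.5,0.5,0.5]
  delta_pos:
    - [0,0.15,0]
    - [0,0.25,0]
    - [0,0.25,0]
    - [0,0.25,0]
    - [0,0,0]
    - [0,0,0]
    - [0,0,0]
    - [0,0,0]
    - [0,0,0]
    - [-3,0,0]
    - [-6,0,0]
    - [-9,0,0]
    - [-11,0,0]
    - [-11,-4,4]
    - [-11,-8,8]
    - [-11,-10,12]
    - [-11,-10,12]
  dr:
    - [0,0,0]
    - [0,0,0]
    - [0,0,0]
    - [0,0,0]
    - [0,0,0]
    - [0,0,0]
    - [0,0,0]
    - [0,0,0]
    - [0,0,0]
    - [0,0,0]
    - [0,0,0]
    - [0,0,0]
    - [0,0,0]
    - [0,0,0]
    - [0,0,0]
    - [0,0,0]
    - [0,0,0]

```text
time_s: 12.15
ee_pos: [0.4749, 0.2101, 0.2143]
tool_rot: [-0.286, -0.642, -0.287, 0.651]
wrist_force: [0.9, -0.0, 0.0]
grip_width: 0.0425
```

```bash
python3 look.py b1
```

```text
68 [0.6374 0.2363] ((637.869873046875, 236.76492309570312), (12.871360778808594, 12.584835052490234), 44.20235824584961) 0.1261293154364234
260 [0.5778 0.1693] ((578.0545043945312, 170.2676544189453), (14.941473007202148, 43.897377014160156), 45.75469207763672) 0.12725146550585303
[0.47843977 0.21126269 0.21504858] yaw -42.20739681898754 [-0.73  0.63  0.37  1.92 -0.35  0.66 -0.88] 12.2
```

View pics/b1.png

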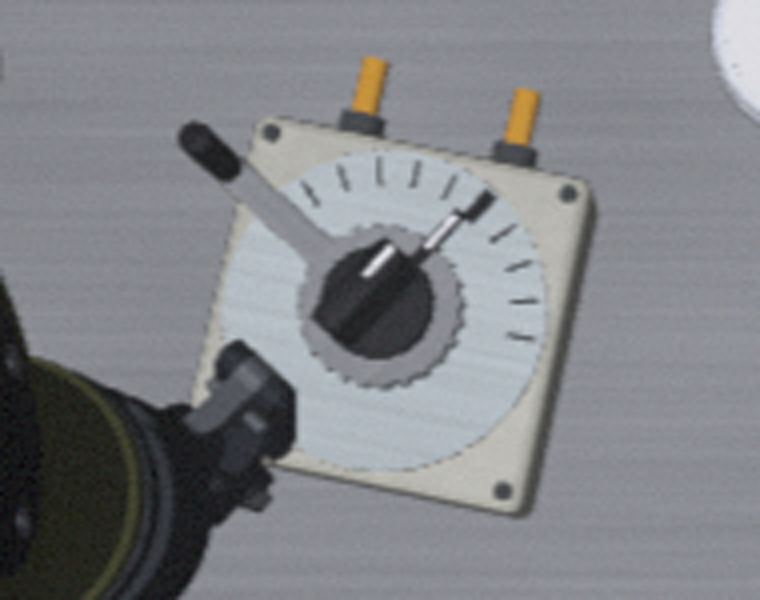

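The pointer (440,235) still aims at the broad mark (482,205). The post (205,145) is at about 48° in world, which puts the ring at about 1.04 rad. The gripper is above the valve and clear of it, so I let it settle and hand in.

Request:
carry_out:
  grip: [0.5,0.5,0.5,0.5]
  delta_pos:
    - [-3,0,0]
    - [-3,0,0]
    - [-3,0,0]
    - [-3,0,0]
  dr:
    - [0,0,0]
    - [0,0,0]
    - [0,0,0]
    - [0,0,0]

```text
time_s: 12.6
ee_pos: [0.4844, 0.2133, 0.2448]
tool_rot: [0.287, 0.646, 0.286, -0.646]
wrist_force: [-0.5, 0.2, -1.1]
grip_width: 0.0428
```

```bash
python3 -c "
from workcell import *
print(finish_job())"
```

```text
the job is handed in; nothing more can be done
None
```

I turned the large valve's knob about 43° clockwise to the broad mark. Then I pinched the lever post and carried it round its arc to the stop. The job was handed in at about 12.6 s of the 48 s allowed; no verdict is reported.

- **Knob:** in the last picture the pointer lies on the broad mark. Two depth fits of the knob bar gave world angles of about -42° and -44°, against a target of -42°. That is within the 11° tolerance.
- **Lock ring:** the post stood at about 48° in world, which makes the ring about 1.04 rad against the 1.05 rad stop. I pressed it about 2.5 mm further before releasing. I did not read the force at that moment, so the stop is confirmed by position only.
- **Contacts:** the small valve was never approached. At hand-in the gripper was clear above the bench with the wrist force near zero. No check failed.

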